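# Set the slice thickness and run the food processor at full pulse

### The arm

A 6-joint arm with a two-finger parallel gripper is mounted at the origin on the work surface. World frame = base frame: x ahead of the robot, y to its left, z up, the work surface at z = 0. Lengths are in mm, angles in degrees, forces in N, time in s.
With the tool pointing down it reaches from about 300 to 850 mm from the base axis. Payload 4.2 kg.
Tool frame: the origin (TCP) lies midway between the tips of the shut fingers; the grasp point (between the pads) lies env.grip_depth behind it (env.grip_depth is the distance from the TCP to the grasp point, in mm); z points along the fingers, y is the direction in which the jaws open and shut (so a half turn about z gives the same grasp; the last joint's range is limited). The gripper opens to 91 mm and grips with 3 to 60 N. Pads are 32 mm wide; open, the fingers measure 118 mm over their backs; the gripper's body (76 mm by 178 mm) begins 60 mm behind the grasp point.
Start: joints at [-68.526, 18.312, 89.639, -0, 72.044, -1.146], TCP at [221.163, -530.783, 213.976] pointing down, gripper open.
Joint ranges: [-177.97, 177.97], [-48.28, 115.42], [12.27, 149.76], [-77.06, 257.06], [2.81, 150.46], [-146.56, 146.56]. Speed limits (degrees/s): [147.25, 147.25, 180, 180, 180, 180].

### API

Orientations are given as [roll, pitch, yaw] about the fixed x, y, z axes, in that order (R = Rz(yaw) Ry(pitch) Rx(roll)).
In Python, from workcell import env, cams, spotter gives the robot as it stands.
- The arm moves only by the tool apply_moves, never from a script. Its argument "plan" is a list of rows, each an object with "jaw": the closure, from 0 (fully open) to 1 (shut); "delta_pos": the shift along the tool's x, y, z in mm, a list of three; "spin": the turn about the tool's z in rad. In form: [{"jaw": jaw, "delta_pos": [dx, dy, dz], "spin": spin}, ...]. A call has exactly 8 rows; each row is the pose to reach, as a shift and turn from the pose measured when the call began, along the tool's axes at that moment; what a row does not reach only later rows make up. A row lasts 1/8 s, in which the tool goes at most 62.5 mm and 10.7 degrees, less where a joint would pass 70% of its speed; a pose out of reach is approached as far as the arm can. A call with a gripper value outside its range is refused whole. The fingers move at their own pace and stop on an object; "squeeze" is the grip in N (left out, the last holds). Time passes only in rows, so rows that repeat a pose let the fingers close, or fill a call up. It gives the time, the measured TCP pose, the force and the opening at its end, in the units of the state.
- env.state(): the state, without advancing time (a new reading comes with each control period).
- cams.grab_frame(name): name is "scene" or "top"; returns the picture (420x560x3 uint8, red, green, blue); there is no depth.
- cams.calibration(name): a dict with "camera_matrix" (3x3 intrinsics, pixels), "rvec" (rotation vector, rad) and "tvec" (3), from world to camera coordinates, as OpenCV has them. Camera axes: x right, y down, z forward; pixel columns grow to the right and rows downward; lengths in mm; the calibration is good to about 2 mm. A picture is of the moment at which its call begins. calibration takes no time and is no camera call.
- env.job_done(): hands the job in, once; it reports no verdict.
Trained networks look in the newest picture that a camera, given by its name, has taken for a name from the list of things; names that differ only in an ending like _2 or _b are one class to them, and where a whole thing is asked for, a point or a joint stands for the part that bears it (a point fixed in the world has none). Each returns a list of dicts, best first, with "confidence" (0 to 1); they miss things now and then, are a little off and sometimes report something else, mostly with a low value. They report only what shows in the picture. A call takes as long as a camera call.
- spotter.masks_of(camera, target): "region" (420x560 bool, what is visible of it) and "extent" ([left, top, right, bottom] in pixels, round what is visible of it).
The state is a dict: "time_s": time; "qpos": joint angles; "qvel": joint speeds; "effort": joint torques, N m; "ee_pos": TCP position; "ee_rot": TCP orientation; "force": force on the tool from outside, world axes, zero at the start; "torque": the same for the moment, N m; "gripper_width": finger opening in mm.
Only numpy, scipy, OpenCV 4.12 (cv2) and the standard library are available. Lean on these libraries where they do the work, as an engineer would, in place of code of your own. Each camera call takes 0.05 s, during which the arm holds its last target.

### The job

Get the food processor slicing: while it is still off, slide the thickness slider along its track until its black line stands at the orange mark. Then turn the spring-return speed dial clockwise past its first two clicks to the third (three dots) and keep holding it there: the job finishes with your fingers still holding the dial at the third setting, since it springs back to off when let go. Leave the slider at the mark and the other things on the counter where they are.

Things in the scene. Friction and masses are not known exactly. Their poses are not given: they have to be found in the camera images.
- processor: white food processor fixed to the counter, 225 x 385 mm; origin: centre of its underside; x to its back, y to the motor-housing side, z up. Housing (210 x 178 mm) centred at y = +95 mm; its flat grey deck, 152 mm above the counter, has the slider near the front and the dial near the back, 98 mm from the slider's track. Clear bowl at y = -90 mm: lid top 195 mm high, chute to 280 mm
- thickness (a joint): position of the thickness slider along its track in m, growing towards the processor's +y; travel 0 to 0.080, the orange mark is at 0.056. It stays where it is left; friction about 2 N
- slider_grip (a point): middle of the slider's white grip, a plain upright block 24 mm (processor's x, across the track) x 12 mm (y, along the track) x 22 mm high standing on the deck; the point is half-way up, 12 mm above the deck; a black line runs across its top. Its axes are the processor's
- orange_mark (a point): point on the deck (not above it) in the middle of the track beside the orange mark, a 5 mm wide stripe across the track with white ticks every 8 mm: the middle of the grip must come over this point
- speed_dial (a joint): angle of the speed dial in rad, 0 = off, growing clockwise as seen from above; clicks at 0.40 (one dot), 0.80 (two dots) and 1.20 (three dots), end stop at 1.28. A spring returns it to 0 from everywhere: 0.09 N m at the start to 0.15 N m at the third click, with up to about 0.08 N m more on the rise to each click
- dial_grip (a point): middle of the dial's black grip bar, on the dial's upright axis, 19 mm above the deck. Bar 50 mm long, 12 mm thick, 24 mm high (top 31 mm above the deck) on a round skirt 54 mm across whose top is 7 mm above the deck. The point turns with the dial: its x axis runs along the bar to the end with the white pointer line; at off it points along the processor's +x
- palayok_lid: clay pot lid, 194 mm across, 66 mm high with its knob, lying on the counter; origin at its underside. Bystander
- spice_jar: small amber glass spice jar, 48 mm across, 95 mm high; origin at its underside. Bystander
- orange_bowl: orange plastic bowl, 170 mm across, 65 mm high; origin at its underside. Bystander
- mug: blue mug, 80 mm across, 92 mm high; origin at its underside. Bystander
- salt_tub: round yellow salt tub, 80 mm across, 120 mm high; origin at its underside. Bystander

How it is judged (in metres and radians):
On the way, in this order (a step that is already met when the one before it is completed fails the run):
1. the slider is set at the orange mark while the dial is off (value of joint thickness between 0.052 and 0.06 m and value of joint speed_dial below 0.15 rad), for 0.2 s.
2. the fingers turn the dial to the third click (value of joint speed_dial above 1.1 rad and contact force between the fingers and speed_dial above 1 N), for 0.3 s.
At the end, for the whole second after the job is handed in: the slider stands within 4 mm of the orange mark, and the gripper's fingers are holding the dial still at the third click (angle over 1.10 rad, touching it with more than 1 N) (all of step 2 and value of joint thickness between 0.052 and 0.06 m and velocity of joint speed_dial between -0.15 and 0.15 rad/s); the arm keeps its last pose, push and grip.
It fails at once if the machine is switched on (first click) while the slider is not at the mark (value of joint speed_dial above 0.3 rad and (value of joint thickness below 0.052 m or value of joint thickness above 0.06 m)).
It fails at once if another thing on the counter is pushed away by more than 30 mm (distance of any of palayok_lid, spice_jar, orange_bowl, mug, salt_tub from where it was at the start of the episode above 0.03 m).
It also fails if it takes over 48 s, if anything falls off the work surface, if the arm or the gripper's body presses on something with over 40 N, if the wrist force passes 120 N, or if a joint passes its speed limit or range.

## Working session

There is one attempt and no reset: what is moved stays moved. The work goes in short steps, Python scripts to look and compute and a tool call to move; the robot and the scene stay as the last step left them, time stands still between calls to the robot, and variables do not carry over. Pictures are saved under pics/ and viewed, and the job is handed in when it is done.

Besides the shell and the picture viewer there is one more tool, called as name(argument=value, ...), one argument or row to a line, values as JSON. apply_moves: Moves the arm, as the interface text tells. Its arguments: {"type":"object","properties":{"plan":{"type":"array"},"squeeze":{"type":"number"}},"required":["plan"]}

```bash
mkdir -p pics; ls; python3 - <<'E'
from workcell import env,cams,spotter
import cv2
for n in("scene","top"):
    im=cams.grab_frame(n); cv2.imwrite(f"pics/{n}0.png",im[:,:,::-1]); c=cams.calibration(n)
    print(n,c)
    for t in("processor","slider_grip","speed_dial","dial_grip","thickness","orange_mark"):
        try:
            for m in spotter.masks_of(n,t)[:2]:print(t,m["confidence"],m["extent"],m["region"].sum())
        except Exception as e:print(t,e)
print(env.state(),env.grip_depth)
E
```

```text
pics
scene {'camera_matrix': array([[388.52443039,   0.        , 278.4416381 ],
       [  0.        , 388.52443039, 208.20675401],
       [  0.        ,   0.        ,   1.        ]]), 'rvec': array([ 2.04271316,  1.6062795 , -0.52338418]), 'tvec': array([-105.72311543, -340.93403099, 1583.53676342])}
processor 0.88 [196.8, 189.7, 342.3, 308.5] 11104
slider_grip 0.57 [277.1, 199.6, 287.9, 211.1] 56
speed_dial 0.77 [294.1, 221.9, 312.9, 238.3] 259
dial_grip 0.75 [296.7, 217.6, 315.1, 237.4] 278
thickness 0.62 [282.8, 198.1, 287.9, 212.8] 50
orange_mark 0.94 [201.8, 186.3, 339.5, 308.9] 11190
top {'camera_matrix': array([[389.17499802,   0.        , 280.95667839],
       [  0.        , 389.17499802, 211.31822831],
       [  0.        ,   0.        ,   1.        ]]), 'rvec': array([ 2.17903296, -2.03988533,  0.22072985]), 'tvec': array([ -64.59080425,  542.58806943, 1344.99448448])}
processor 0.96 [239.0, 152.3, 349.3, 234.3] 7016
speed_dial 0.51 [257.3, 174.2, 274.5, 190.2] 186
dial_grip 0.5 [256.3, 168.3, 270.7, 187.3] 206
orange_mark 0.96 [239.6, 155.6, 350.8, 230.5] 7071
orange_mark 0.5 [380.1, 237.8, 433.7, 291.8] 2190
{'time_s': 0.7, 'qpos': array([-6.85264736e+01,  1.83127638e+01,  8.96421994e+01,  8.92030921e-04,
        7.20423940e+01, -1.14680869e+00]), 'qvel': array([ 0.10518883, -0.07689332, -0.0337122 ,  0.04783696, -0.02377305,
       -0.01612844]), 'effort': array([-2.16422530e-03, -4.12237430e+01, -2.32196599e+01,  7.22520542e-02,
        3.77840933e-02, -1.01285150e-05]), 'ee_pos': array([ 221.15516659, -530.76850587,  213.9455402 ]), 'ee_rot': array([ 1.79997341e+02, -7.95525689e-04,  2.26200601e+01]), 'force': array([ 0.1804547 , -0.12131646, -0.27547102]), 'torque': array([-0.01495254, -0.00552603, -0.04814891]), 'gripper_width': 91.3843288045169} 18.8
```

```bash
python3 - <<'E'
import cv2
a=cv2.imread("pics/scene0.png");b=cv2.imread("pics/top0.png")
cv2.imwrite("pics/s_crop.png",cv2.resize(a[170:320,180:380],None,fx=4,fy=4,interpolation=cv2.INTER_CUBIC))
cv2.imwrite("pics/t_crop.png",cv2.resize(b[130:280,220:420],None,fx=4,fy=4,interpolation=cv2.INTER_CUBIC))
E
```

```text
(no output)
```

View pics/scene0.png

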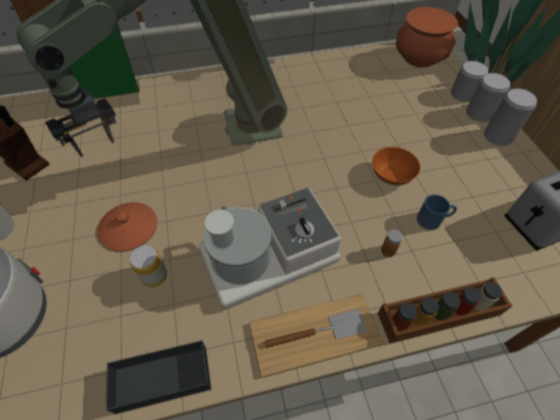

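View pics/top0.png

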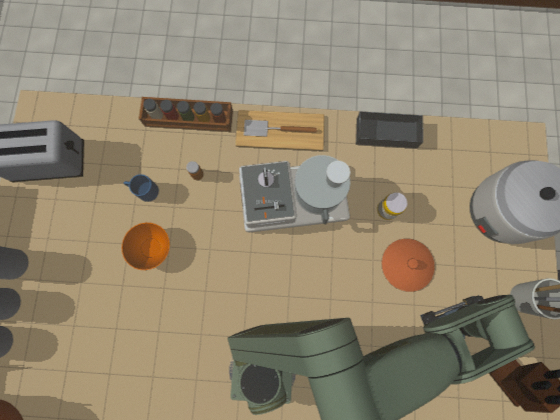

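```bash
sleep 1; ls pics
```

```text
s_crop.png
scene0.png
t_crop.png
top0.png
```

View pics/s_crop.png

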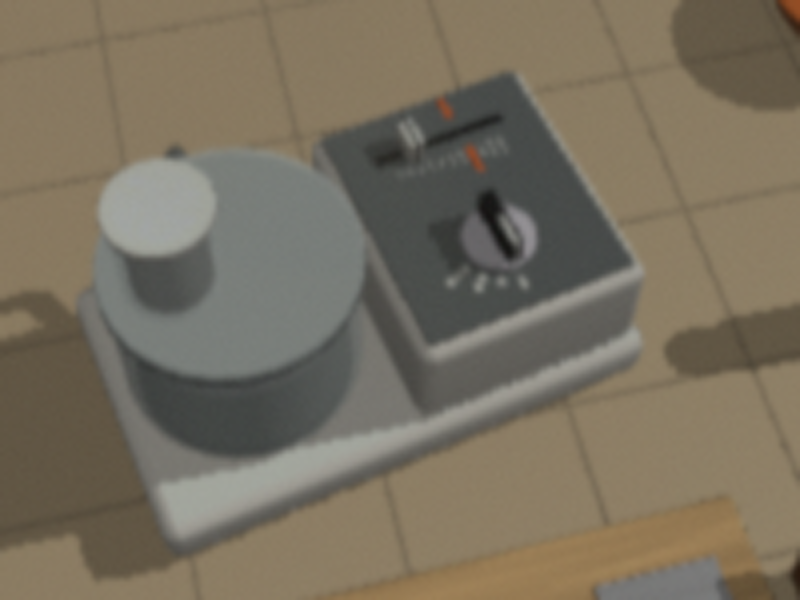

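View pics/t_crop.png

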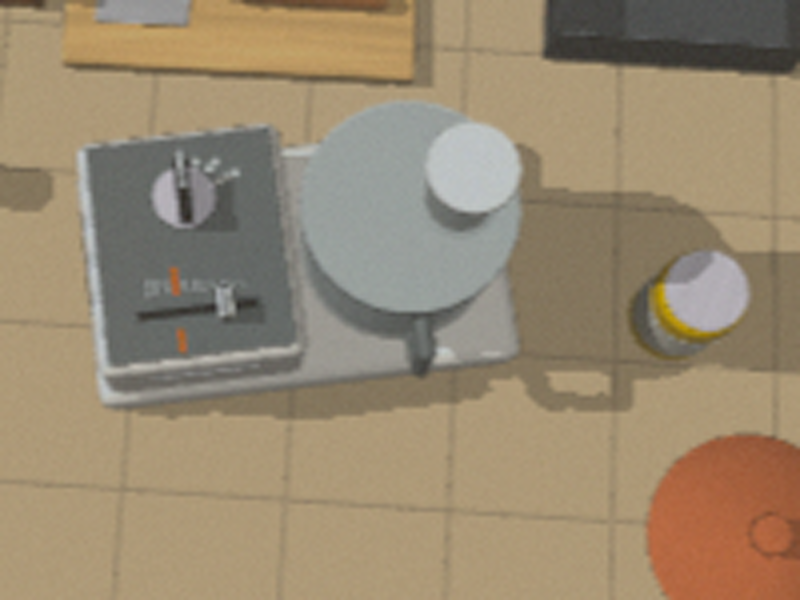

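The scene crop shows the slider's white grip at crop (411,133), orange stripes at (445,108) and (476,158), and the dial skirt at about (500,238). The top crop shows the grip at (226,298), stripes at (175,281) and (183,340), and the skirt at (183,197). The pointer faces the back, so the dial is off. Next I turn these into positions on planes of known height, refining the orange stripes by colour.

```bash
cat > h.py <<'E'
import numpy as np,cv2
from workcell import env,cams,spotter
def plane(n,uv,z):
    c=cams.calibration(n);R=cv2.Rodrigues(c["rvec"])[0];t=c["tvec"].reshape(3)
    C=-R.T@t;d=R.T@np.linalg.inv(c["camera_matrix"])@np.array([uv[0],uv[1],1.]);return (C+d*(z-C[2])/d[2])[:2]
def tri(pts):
    A=[];b=[]
    for n,uv in pts:
        c=cams.calibration(n);P=c["camera_matrix"]@np.c_[cv2.Rodrigues(c["rvec"])[0],c["tvec"].reshape(3)]
        for k in(0,1):
            r=uv[k]*P[2]-P[k];A.append(r[:3]);b.append(-r[3])
    return np.linalg.lstsq(np.array(A),np.array(b),rcond=None)[0]
def oranges(im,box):
    x0,y0,x1,y1=box;f=im[y0:y1,x0:x1].astype(float);w=np.clip(f[:,:,0]-f[:,:,2]-25,0,None)
    w[w<15]=0
    n,l=cv2.connectedComponents((w>0).astype(np.uint8))
    out=[]
    for i in range(1,n):
        m=(l==i);
        if m.sum()<4: continue
        yy,xx=np.nonzero(m);ww=w[m];out.append((round((xx*ww).sum()/ww.sum()+x0,2),round((yy*ww).sum()/ww.sum()+y0,2),int(m.sum())))
    return out
E
python3 - <<'E'
from h import *
np.set_printoptions(precision=1,suppress=True)
S=cv2.imread("pics/scene0.png")[:,:,::-1];T=cv2.imread("pics/top0.png")[:,:,::-1]
print(oranges(S,(270,188,310,220)),oranges(T,(250,190,290,222)))
cs=lambda x,y:((x+.5)/4-.5+180,(y+.5)/4-.5+170)
ct=lambda x,y:((x+.5)/4-.5+220,(y+.5)/4-.5+130)
L={"m_in":((445,108),(183,340),152),"m_out":((476,158),(175,281),152),"skirt":((500,238),(183,197),159),"slid":((411,133),(226,298),175),
"slotL":((502,119),(138,315),152),"slotR":((372,157),(258,302),152),"c_bl":((640,270),(78,148),152),"c_br":((430,355),(275,128),152),"c_fr":((318,150),(300,347),152),"c_fl":((515,72),(107,364),152)}
for k,(s,t,z) in L.items():
    print(k,plane("scene",cs(*s),z),plane("top",ct(*t),z),tri([("scene",cs(*s)),("top",ct(*t))]))
E
```

```text
[(np.float64(276.5), np.float64(189.33), 6), (np.float64(285.89), np.float64(190.24), 32), (np.float64(296.51), np.float64(188.0), 4), (np.float64(278.75), np.float64(193.5), 4), (np.float64(290.73), np.float64(196.61), 14), (np.float64(298.2), np.float64(209.1), 17)] [(np.float64(263.28), np.float64(199.82), 17), (np.float64(265.01), np.float64(214.62), 16)]
m_in [509.1  24.1] [510.8  21.8] [510.5  22.7 154.1]
m_out [559.6  34.5] [561.   32.3] [560.7  33.1 153.9]
skirt [635.5  30.8] [632.9  30.6] [633.8  31.1 156.2]
slid [542.6 -10.8] [543.8 -12.1] [543.6 -11.6 176.5]
slotL [529.3  63. ] [529.6  61.1] [529.7  61.9 152.7]
slotR [540.6 -39.8] [547.5 -38.7] [545.7 -39.8 159. ]
c_bl [680.1 120.4] [672.6 124.2] [675.2 124.3 143.2]
c_br [710.6 -39.2] [702.  -43.5] [705.6 -40.8 143.3]
c_fr [524.9 -77.2] [511.3 -76.2] [514.3 -76.1 137.5]
c_fl [488.   85.2] [486.2  83.6] [486.7  84.7 150.4]
```

```bash
cat >> h.py <<'E'
from scipy.spatial.transform import Rotation as Ro
def go(x,y,z,yaw):
    s=env.state();R=Ro.from_euler("xyz",s["ee_rot"],degrees=True)
    d=R.inv().apply(np.array([x,y,z])-s["ee_pos"])
    sp=-(np.radians(yaw-s["ee_rot"][2])+np.pi)%(2*np.pi)-np.pi
    sp=(-np.radians(yaw-s["ee_rot"][2])+np.pi)%(2*np.pi)-np.pi
    print("delta",d.round(1),"spin",round(sp,3),"pos",s["ee_pos"].round(1),s["ee_rot"].round(1),"F",s["force"].round(1),"w",round(s["gripper_width"],1),"t",s["time_s"])
E
python3 - <<'E'
from h import *
from scipy.optimize import least_squares
np.set_printoptions(precision=2,suppress=True)
cs=lambda x,y:((x+.5)/4-.5+180,(y+.5)/4-.5+170)
ct=lambda x,y:((x+.5)/4-.5+220,(y+.5)/4-.5+130)
# unknown: mark x,y,yaw, a (stripe half-sep), slider offset d, dial y offset b ; per-camera shift allowed by averaging
obs=[("scene",(290.73,196.61),lambda p:(-p[3]+p[6],0,152)),("scene",(298.2,209.1),lambda p:(p[3]+p[6],0,152)),
("top",(265.01,214.62),lambda p:(-p[3]+p[6],0,152)),("top",(263.28,199.82),lambda p:(p[3]+p[6],0,152)),
("scene",cs(500,238),lambda p:(98,p[5],159)),("top",ct(183,197),lambda p:(98,p[5],159)),
("scene",cs(411,133),lambda p:(0,p[4],175)),("top",ct(226,298),lambda p:(0,p[4],175)),
("scene",cs(502,119),lambda p:(0,p[7],152)),("top",ct(138,315),lambda p:(0,p[7],152)),("top",ct(258,302),lambda p:(0,p[8],152))]
cal={n:cams.calibration(n) for n in("scene","top")}
def f(p):
    r=[];c,s=np.cos(p[2]),np.sin(p[2])
    for n,uv,g in obs:
        q=g(p);w=np.array([p[0]+c*q[0]-s*q[1],p[1]+s*q[0]+c*q[1],q[2]])
        k=cal[n];u=cv2.projectPoints(w.reshape(1,3),k["rvec"],k["tvec"],k["camera_matrix"],None)[0].ravel();r+=list(u-uv)
    return r
s=least_squares(f,[535,28,.18,25,-40,-17,0,34,-60]);p=s.x
print(p,"yaw",np.degrees(p[2]));print(np.array(s.fun).reshape(-1,2))
c,sn=np.cos(p[2]),np.sin(p[2])
W=lambda a,b:np.array([p[0]+c*a-sn*b,p[1]+sn*a+c*b])
print("mark",W(0,0),"slider",W(0,p[4]),"dial",W(98,p[5]))
print("chute",plane("scene",cs(158,185),280),plane("top",ct(473,168),280))
go(300,-420,340,100)
E
```

```text
[535.57  28.23   0.18  25.61 -40.38 -15.36  -0.51  34.45 -68.  ] yaw 10.421452480681824
[[ 0.02  0.25]
 [-0.07  0.32]
 [-0.15  0.23]
 [-0.06  0.25]
 [-0.07 -0.24]
 [-0.03 -0.53]
 [-0.19  0.12]
 [-0.21  0.27]
 [-0.29  0.07]
 [-0.31  0.06]
 [-0.01 -0.11]]
mark [535.57  28.23] slider [542.87 -11.48] dial [634.73  30.86]
chute [ 620.76 -194.69] [ 635.05 -197.63]
delta [ 115.4  -71.9 -126.1] spin -1.351 pos [ 221.2 -530.8  213.9] [180.   -0.   22.6] F [ 0.2 -0.1 -0.3] w 91.4 t 0.7
```

Residuals are below 0.6 px. The fit gives processor yaw 10.4°, slider (543,-11.5), mark (535.5,28), dial (634.5,31). I raise the arm first and then swing over with a half turn, so the last joint has room for the dial turn.

apply_moves(
  plan=[
    {"jaw": 0,"delta_pos": [0,0,-60],"spin": -0.18},
    {"jaw": 0,"delta_pos": [0,0,-120],"spin": -0.36},
    {"jaw": 0,"delta_pos": [29,-18,-126],"spin": -0.54},
    {"jaw": 0,"delta_pos": [58,-36,-126],"spin": -0.72},
    {"jaw": 0,"delta_pos": [87,-54,-126],"spin": -0.9},
    {"jaw": 0,"delta_pos": [115,-72,-126],"spin": -1.08},
    {"jaw": 0,"delta_pos": [115,-72,-126],"spin": -1.26},
    {"jaw": 0,"delta_pos": [115,-72,-126],"spin": -1.35},
  ],
)

```text
time_s: 1.7
ee_pos: [299.9, -419.6, 340.2]
ee_rot: [180.0, 0.0, 100.2]
force: [0.2, -0.4, 0.1]
gripper_width: 91.2
```

```bash
python3 -c "
from h import *
go(543,-11.5,340,190.4)"
```

```text
delta [3.585e+02 3.117e+02 1.000e-01] spin -1.574 pos [ 299.9 -419.6  340.2] [180.    0.  100.2] F [ 0.2 -0.4  0.1] w 91.2 t 1.7
```

apply_moves(
  plan=[
    {"jaw": 0.5,"delta_pos": [45,39,0],"spin": -0.185},
    {"jaw": 0.5,"delta_pos": [90,78,0],"spin": -0.37},
    {"jaw": 0.5,"delta_pos": [135,117,0],"spin": -0.55},
    {"jaw": 0.5,"delta_pos": [180,156,0],"spin": -0.73},
    {"jaw": 0.5,"delta_pos": [225,195,0],"spin": -0.91},
    {"jaw": 0.5,"delta_pos": [270,234,0],"spin": -1.09},
    {"jaw": 0.5,"delta_pos": [315,273,0],"spin": -1.27},
    {"jaw": 0.5,"delta_pos": [358.5,311.5,0],"spin": -1.45},
  ],
)

```text
time_s: 2.7
ee_pos: [543.5, -9.6, 340.3]
ee_rot: [-180.0, 0.0, -176.3]
force: [0.0, -1.3, -0.3]
gripper_width: 45.5
```

```bash
python3 -c "
from h import *
go(543,-11.5,200,190.4)"
```

```text
delta [  0.8  -1.7 140.3] spin -0.117 pos [543.5  -9.6 340.3] [-180.     0.  -176.3] F [ 0.  -1.3 -0.3] w 45.5 t 2.7
```

apply_moves(
  plan=[
    {"jaw": 0.5,"delta_pos": [0.8,-1.7,40],"spin": -0.117},
    {"jaw": 0.5,"delta_pos": [0.8,-1.7,80],"spin": -0.117},
    {"jaw": 0.5,"delta_pos": [0.8,-1.7,110],"spin": -0.117},
    {"jaw": 0.5,"delta_pos": [0.8,-1.7,130],"spin": -0.117},
    {"jaw": 0.5,"delta_pos": [0.8,-1.7,140],"spin": -0.117},
    {"jaw": 0.5,"delta_pos": [0.8,-1.7,140],"spin": -0.117},
    {"jaw": 0.5,"delta_pos": [0.8,-1.7,140],"spin": -0.117},
    {"jaw": 0.5,"delta_pos": [0.8,-1.7,140],"spin": -0.117},
  ],
)

```text
time_s: 3.7
ee_pos: [543.5, -11.5, 201.2]
ee_rot: [-179.9, 0.1, -169.6]
force: [-0.2, 0.1, -0.1]
gripper_width: 45.7
```

```bash
python3 - <<'E'
from h import *
go(543,-11.5,159,190.4)
a=cams.grab_frame("scene")[:,:,::-1];b=cams.grab_frame("top")[:,:,::-1]
cv2.imwrite("pics/c2.png",np.hstack([cv2.resize(a[160:260,240:340],None,fx=4,fy=4),cv2.resize(b[140:240,220:320],None,fx=4,fy=4)]))
E
```

```text
delta [ 0.6  0.1 42.2] spin -0.001 pos [543.5 -11.5 201.2] [-1.799e+02  1.000e-01 -1.696e+02] F [-0.2  0.1 -0.1] w 45.7 t 3.7
```

View pics/c2.png

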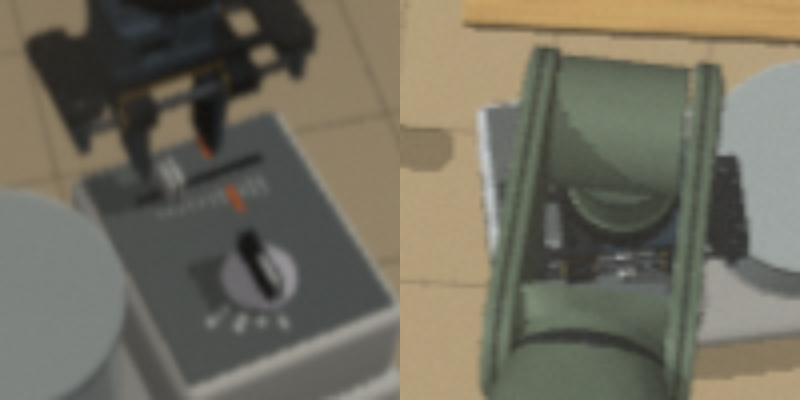

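The scene view shows the two fingers straddling the white grip at crop (172,175), with the pads across the track. I'll descend and close on it.

apply_moves(
  plan=[
    {"jaw": 0.5,"delta_pos": [0.5,0,15],"spin": 0},
    {"jaw": 0.5,"delta_pos": [0.5,0,30],"spin": 0},
    {"jaw": 0.5,"delta_pos": [0.5,0,42],"spin": 0},
    {"jaw": 0.5,"delta_pos": [0.5,0,42],"spin": 0},
    {"jaw": 0.8,"delta_pos": [0.5,0,42],"spin": 0},
    {"jaw": 1,"delta_pos": [0.5,0,42],"spin": 0},
    {"jaw": 1,"delta_pos": [0.5,0,42],"spin": 0},
    {"jaw": 1,"delta_pos": [0.5,0,42],"spin": 0},
  ],
  squeeze=10,
)

```text
time_s: 4.8
ee_pos: [543.0, -11.5, 159.2]
ee_rot: [-179.9, 0.1, -169.6]
force: [-0.1, 0.9, 1.0]
gripper_width: 11.9
```

```bash
python3 - <<'E'
from h import *
go(535.6,28.2,159,190.4)
E
```

```text
delta [ 0.2 40.4  0.2] spin -0.0 pos [543.  -11.5 159.2] [-1.799e+02  1.000e-01 -1.696e+02] F [-0.1  0.9  1. ] w 11.9 t 4.8
```

Gripped at 11.9 mm, which matches the 12 mm block. I slide it +40 mm along the track.

apply_moves(
  plan=[
    {"jaw": 1,"delta_pos": [0,8,0],"spin": 0},
    {"jaw": 1,"delta_pos": [0,16,0],"spin": 0},
    {"jaw": 1,"delta_pos": [0,24,0],"spin": 0},
    {"jaw": 1,"delta_pos": [0,32,0],"spin": 0},
    {"jaw": 1,"delta_pos": [0,38,0],"spin": 0},
    {"jaw": 1,"delta_pos": [0.2,40.4,0],"spin": 0},
    {"jaw": 1,"delta_pos": [0.2,40.4,0],"spin": 0},
    {"jaw": 1,"delta_pos": [0.2,40.4,0],"spin": 0},
  ],
)

```text
time_s: 5.8
ee_pos: [535.4, 28.8, 159.2]
ee_rot: [180.0, 0.1, -169.6]
force: [-1.1, 1.4, 2.3]
gripper_width: 11.9
```

```bash
python3 - <<'E'
from h import *
go(535.6,28.2,159,190.4)
a=cams.grab_frame("scene")[:,:,::-1]
cv2.imwrite("pics/c3.png",cv2.resize(a[170:240,250:340],None,fx=8,fy=8,interpolation=cv2.INTER_CUBIC))
E
```

```text
delta [-0.1 -0.6  0.2] spin -0.001 pos [535.4  28.8 159.2] [ 1.800e+02  1.000e-01 -1.696e+02] F [-1.1  1.4  2.3] w 11.9 t 5.8
```

View pics/c3.png

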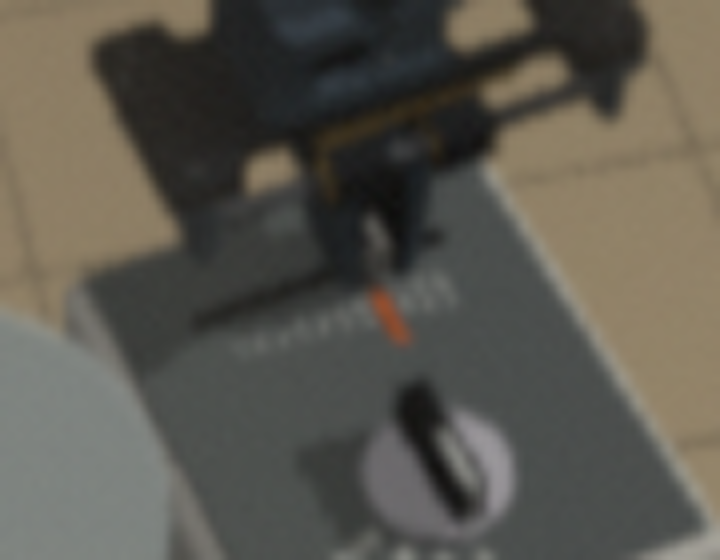

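The slider between the fingers now lines up with the orange stripe at crop (390,315). I release it, lift, and measure.

apply_moves(
  plan=[
    {"jaw": 0.5,"delta_pos": [0,0,0],"spin": 0},
    {"jaw": 0.5,"delta_pos": [0,0,0],"spin": 0},
    {"jaw": 0.5,"delta_pos": [0,0,0],"spin": 0},
    {"jaw": 0.5,"delta_pos": [0,0,-20],"spin": 0},
    {"jaw": 0.5,"delta_pos": [0,0,-50],"spin": 0},
    {"jaw": 0.5,"delta_pos": [0,0,-100],"spin": 0},
    {"jaw": 0.5,"delta_pos": [0,0,-110],"spin": 0},
    {"jaw": 0.5,"delta_pos": [0,0,-110],"spin": 0},
  ],
)

```text
time_s: 6.85
ee_pos: [535.2, 28.6, 269.4]
ee_rot: [180.0, 0.2, -169.7]
force: [-0.0, 0.7, 0.0]
gripper_width: 45.9
```

```bash
python3 - <<'E'
from h import *
go(634.5,31,220,190.4)
a=cams.grab_frame("scene")[:,:,::-1]; cv2.imwrite("pics/scene4.png",a)
cv2.imwrite("pics/c4.png",cv2.resize(a[170:240,250:340],None,fx=8,fy=8,interpolation=cv2.INTER_CUBIC))
E
```

```text
delta [-97.9 -15.5  49.7] spin -0.001 pos [535.2  28.6 269.4] [ 180.     0.2 -169.7] F [-0.   0.7  0. ] w 45.9 t 6.85
```

View pics/c4.png

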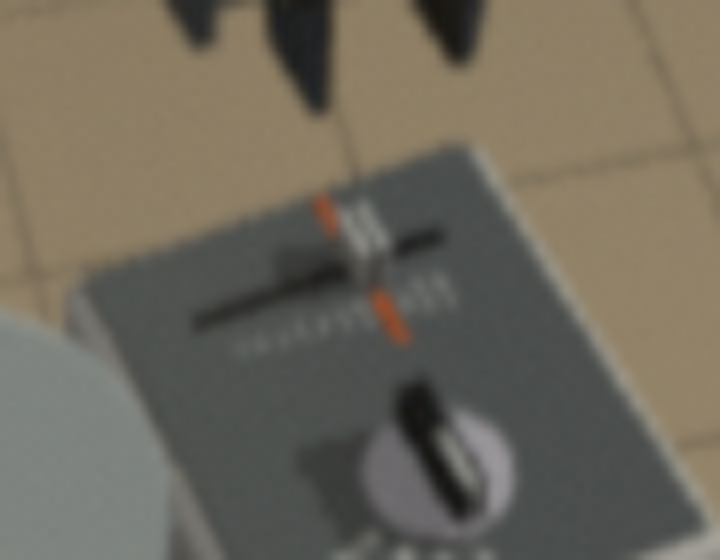

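```bash
python3 - <<'E'
from h import *
k=cams.calibration("scene")
for w in[(535.57,28.23,175),(535.57-.18*4,28.23+.98*4,175),(535.57+.18*4,28.23-.98*4,175)]:
    u=cv2.projectPoints(np.array([w],float),k["rvec"],k["tvec"],k["camera_matrix"],None)[0].ravel();print((u-[250,170]+.5)*8-.5)
E
```

```text
[361.30517225 231.49025374]
[371.11587096 227.97388   ]
[351.4780528  235.01251304]
```

The slider sits at the mark to within about 1 mm: its top was predicted at crop (361,231) and is seen at (362,225). Next is the dial.

apply_moves(
  plan=[
    {"jaw": 0.5,"delta_pos": [-30,-5,0],"spin": 0},
    {"jaw": 0.5,"delta_pos": [-65,-10,0],"spin": 0},
    {"jaw": 0.5,"delta_pos": [-98,-15.5,0],"spin": 0},
    {"jaw": 0.5,"delta_pos": [-98,-15.5,20],"spin": 0},
    {"jaw": 0.5,"delta_pos": [-98,-15.5,40],"spin": 0},
    {"jaw": 0.5,"delta_pos": [-98,-15.5,50],"spin": 0},
    {"jaw": 0.5,"delta_pos": [-98,-15.5,50],"spin": 0},
    {"jaw": 0.5,"delta_pos": [-98,-15.5,50],"spin": 0},
  ],
)

```text
time_s: 7.9
ee_pos: [634.1, 31.1, 218.8]
ee_rot: [180.0, 0.1, -169.7]
force: [-1.0, 0.3, 0.2]
gripper_width: 45.4
```

```bash
python3 - <<'E'
from h import *
go(634.7,31,164,190.4)
a=cams.grab_frame("scene")[:,:,::-1]
cv2.imwrite("pics/c5.png",cv2.resize(a[170:240,250:340],None,fx=8,fy=8,interpolation=cv2.INTER_CUBIC))
E
```

```text
delta [-0.5 -0.2 54.8] spin -0.001 pos [634.1  31.1 218.8] [ 1.800e+02  1.000e-01 -1.697e+02] F [-1.   0.3  0.2] w 45.4 t 7.9
```

View pics/c5.png

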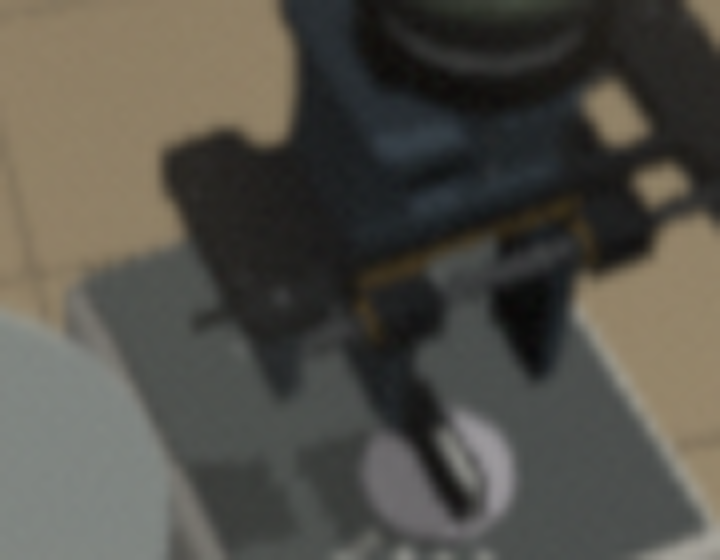

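The fingers (tips near crop (400,430) and (540,378)) straddle the bar. I go down and grip it.

apply_moves(
  plan=[
    {"jaw": 0.5,"delta_pos": [-0.5,0,15],"spin": 0},
    {"jaw": 0.5,"delta_pos": [-0.5,0,30],"spin": 0},
    {"jaw": 0.5,"delta_pos": [-0.5,0,45],"spin": 0},
    {"jaw": 0.5,"delta_pos": [-0.5,0,54],"spin": 0},
    {"jaw": 0.5,"delta_pos": [-0.5,0,54],"spin": 0},
    {"jaw": 0.8,"delta_pos": [-0.5,0,54],"spin": 0},
    {"jaw": 1,"delta_pos": [-0.5,0,54],"spin": 0},
    {"jaw": 1,"delta_pos": [-0.5,0,54],"spin": 0},
  ],
  squeeze=30,
)

```text
time_s: 8.95
ee_pos: [635.0, 31.2, 165.6]
ee_rot: [180.0, 0.2, -169.7]
force: [-0.4, 0.0, 0.6]
gripper_width: 18.4
```

```bash
python3 - <<'E'
from h import *
go(634.7,31,164,190.4);print(env.state()["torque"],env.state()["qpos"])
E
```

```text
delta [ 0.4 -0.1  1.6] spin -0.001 pos [635.   31.2 165.6] [ 180.     0.2 -169.7] F [-0.4  0.   0.6] w 18.4 t 8.95
[ 0.17969846 -0.06927043 -0.01947922] [ 1.75356842e+00  2.54710952e+01  8.55829033e+01  4.21789542e-02
  6.87629433e+01 -9.86086897e+01]
```

Still closing at 18.4 mm, so I let it finish.

apply_moves(
  plan=[
    {"jaw": 1,"delta_pos": [0,0,0],"spin": 0},
    {"jaw": 1,"delta_pos": [0,0,0],"spin": 0},
    {"jaw": 1,"delta_pos": [0,0,0],"spin": 0},
    {"jaw": 1,"delta_pos": [0,0,0],"spin": 0},
    {"jaw": 1,"delta_pos": [0,0,0],"spin": 0},
    {"jaw": 1,"delta_pos": [0,0,0],"spin": 0},
    {"jaw": 1,"delta_pos": [0,0,0],"spin": 0},
    {"jaw": 1,"delta_pos": [0,0,0],"spin": 0},
  ],
  squeeze=40,
)

```text
time_s: 9.95
ee_pos: [635.2, 30.5, 165.7]
ee_rot: [-179.9, 0.2, -169.6]
force: [0.2, -5.8, -0.4]
gripper_width: 11.6
```

```bash
python3 - <<'E'
from h import *
go(634.7,31,164,190.4);print(env.state()["torque"],env.state()["qpos"])
E
```

```text
delta [0.4 0.6 1.7] spin -0.001 pos [635.2  30.5 165.7] [-179.9    0.2 -169.6] F [ 0.2 -5.8 -0.4] w 11.6 t 9.95
[-0.77570092 -0.1994348   0.16842281] [ 1.72984713e+00  2.54678028e+01  8.55752974e+01 -3.40886060e-02
  6.87559012e+01 -9.86097586e+01]
```

The bar is gripped at 11.6 mm, and the sideways force shows the axis at about y=30.3. I turn clockwise half-way, then check.

apply_moves(
  plan=[
    {"jaw": 1,"delta_pos": [0,0,0],"spin": 0.1},
    {"jaw": 1,"delta_pos": [0,0,0],"spin": 0.2},
    {"jaw": 1,"delta_pos": [0,0,0],"spin": 0.3},
    {"jaw": 1,"delta_pos": [0,0,0],"spin": 0.4},
    {"jaw": 1,"delta_pos": [0,0,0],"spin": 0.5},
    {"jaw": 1,"delta_pos": [0,0,0],"spin": 0.6},
    {"jaw": 1,"delta_pos": [0,0,0],"spin": 0.6},
    {"jaw": 1,"delta_pos": [0,0,0],"spin": 0.6},
  ],
)

```text
time_s: 10.95
ee_pos: [635.2, 30.5, 165.7]
ee_rot: [179.9, 0.2, 156.1]
force: [0.4, -2.6, -0.6]
gripper_width: 11.6
```

```bash
python3 - <<'E'
from h import *
go(635,30.5,165.7,190.4-np.degrees(1.24));print(env.state()["torque"],env.state()["qpos"])
a=cams.grab_frame("scene")[:,:,::-1]
cv2.imwrite("pics/c6.png",cv2.resize(a[170:240,250:340],None,fx=8,fy=8,interpolation=cv2.INTER_CUBIC))
E
```

```text
delta [ 0.2 -0.1 -0. ] spin 0.641 pos [635.2  30.5 165.7] [179.9   0.2 156.1] F [ 0.4 -2.6 -0.6] w 11.6 t 10.95
[-0.59508602 -0.23503376  0.12035726] [ 1.73196520e+00  2.54710085e+01  8.55731117e+01 -3.71711846e-02
  6.87529195e+01 -6.43088683e+01]
```

View pics/c6.png

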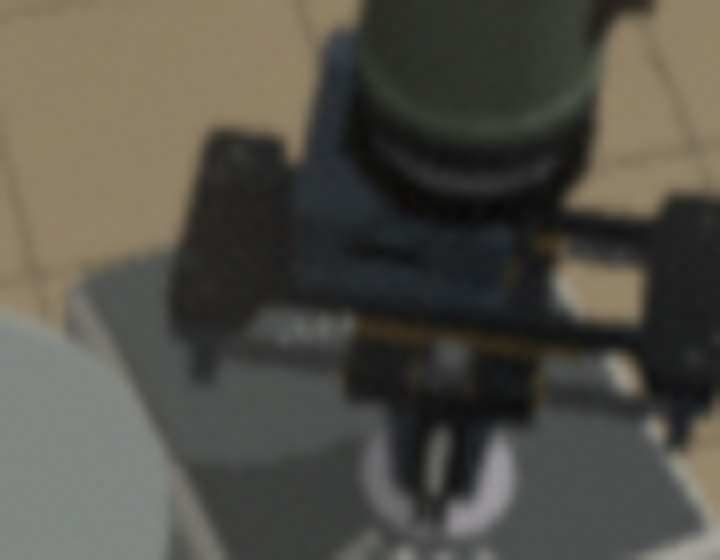

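The bar turned with the fingers; its tip moved from crop (465,510) to (432,515), towards the dots. Forces are small. I continue to the third click.

apply_moves(
  plan=[
    {"jaw": 1,"delta_pos": [0,0,0],"spin": 0.11},
    {"jaw": 1,"delta_pos": [0,0,0],"spin": 0.22},
    {"jaw": 1,"delta_pos": [0,0,0],"spin": 0.33},
    {"jaw": 1,"delta_pos": [0,0,0],"spin": 0.44},
    {"jaw": 1,"delta_pos": [0,0,0],"spin": 0.55},
    {"jaw": 1,"delta_pos": [0,0,0],"spin": 0.65},
    {"jaw": 1,"delta_pos": [0,0,0],"spin": 0.65},
    {"jaw": 1,"delta_pos": [0,0,0],"spin": 0.65},
  ],
)

```text
time_s: 12.0
ee_pos: [635.3, 30.5, 165.7]
ee_rot: [179.8, 0.1, 118.9]
force: [0.9, -2.5, -0.8]
gripper_width: 12.0
```

```bash
python3 - <<'E'
from h import *
go(635,30.5,165.7,190.4-np.degrees(1.25));print(env.state()["torque"],env.state()["qpos"])
a=cams.grab_frame("scene")[:,:,::-1];b=cams.grab_frame("top")[:,:,::-1]
cv2.imwrite("pics/c7.png",cv2.resize(a[170:240,250:340],None,fx=8,fy=8,interpolation=cv2.INTER_CUBIC))
cv2.imwrite("pics/t7.png",cv2.resize(b[140:240,220:320],None,fx=6,fy=6,interpolation=cv2.INTER_CUBIC))
E
```

```text
delta [ 0.1 -0.2 -0. ] spin 0.002 pos [635.3  30.5 165.7] [1.798e+02 1.000e-01 1.189e+02] F [ 0.9 -2.5 -0.8] w 12.0 t 12.0
[-0.64132648 -0.23113721  0.23939659] [ 1.73277503e+00  2.54712352e+01  8.55698255e+01 -3.65365340e-02
  6.87488118e+01 -2.71557483e+01]
```

View pics/c7.png

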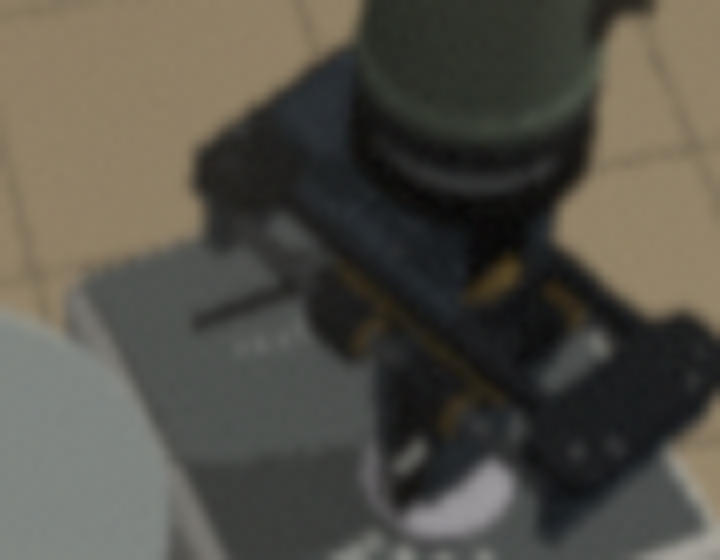

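View pics/t7.png

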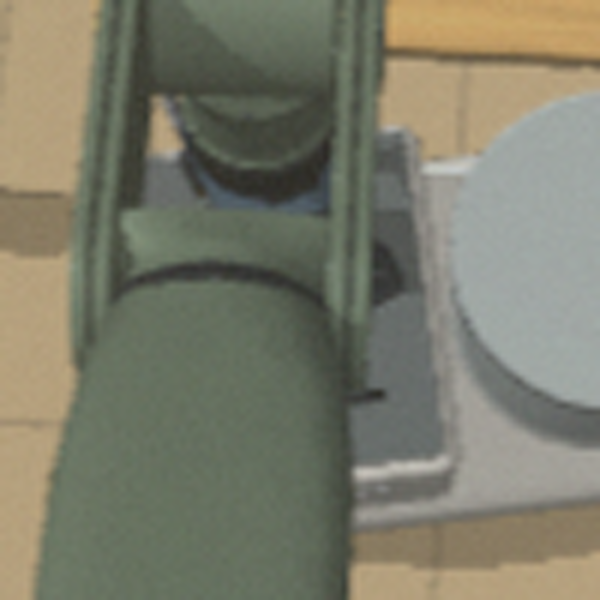

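```bash
python3 - <<'E'
from h import *
k=cams.calibration("scene")
im=cv2.imread("pics/c7.png");z=im[380:540,330:560];z=cv2.resize(z,None,fx=3,fy=3)
for t,col in((1.05,(0,0,255)),(1.25,(0,255,0))):
    d=np.array([np.cos(np.radians(10.42)-t),np.sin(np.radians(10.42)-t)])
    w=np.array([[635+d[0]*r,30.5+d[1]*r,183] for r in(8,25)])
    u=cv2.projectPoints(w,k["rvec"],k["tvec"],k["camera_matrix"],None)[0].reshape(-1,2)
    c=((u-[250,170]+.5)*8-.5); print(t,c.ravel())
    q=((c-[330,380])*3).astype(int);cv2.line(z,tuple(map(int,q[0])),tuple(map(int,q[1])),col,1)
cv2.imwrite("pics/c7z.png",z)
E
```

```text
1.05 [430.005004   453.25801736 402.26403029 486.78146356]
1.25 [426.44296266 450.68035501 391.11331994 478.61372234]
```

View pics/c7z.png

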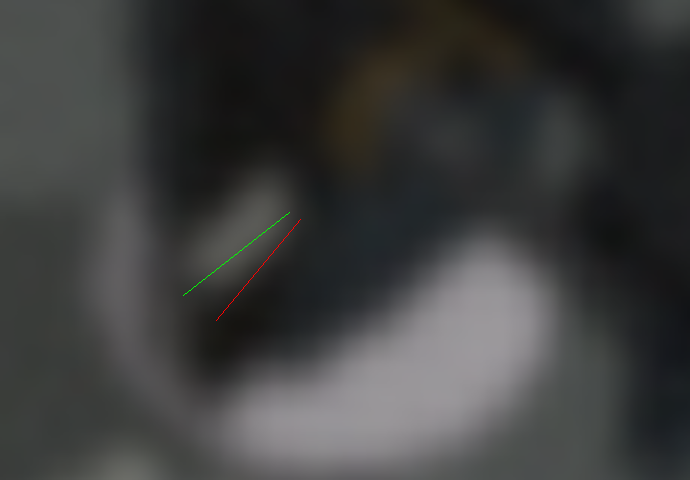

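The pointer line matches about 1.2 rad or more (between the 1.05 and 1.25 overlays, near 1.25). I add a small margin towards the stop.

apply_moves(
  plan=[
    {"jaw": 1,"delta_pos": [0,0,0],"spin": 0.02},
    {"jaw": 1,"delta_pos": [0,0,0],"spin": 0.03},
    {"jaw": 1,"delta_pos": [0,0,0],"spin": 0.04},
    {"jaw": 1,"delta_pos": [0,0,0],"spin": 0.04},
    {"jaw": 1,"delta_pos": [0,0,0],"spin": 0.04},
    {"jaw": 1,"delta_pos": [0,0,0],"spin": 0.04},
    {"jaw": 1,"delta_pos": [0,0,0],"spin": 0.04},
    {"jaw": 1,"delta_pos": [0,0,0],"spin": 0.04},
  ],
)

```text
time_s: 13.1
ee_pos: [635.3, 30.5, 165.7]
ee_rot: [179.8, 0.1, 116.6]
force: [0.6, -3.0, -0.2]
gripper_width: 11.6
```

```bash
python3 - <<'E'
from h import *
go(635,30.5,165.7,190.4-np.degrees(1.25));print(env.state()["torque"],env.state()["qvel"].round(2))
a=cams.grab_frame("scene")[:,:,::-1]; b=cv2.imread("pics/scene0.png");cv2.imwrite("pics/scene8.png",a)
for n in("palayok_lid","spice_jar","orange_bowl","mug","salt_tub"):
    m=spotter.masks_of("scene",n);print(n,m[0]["confidence"] if m else None,m[0]["extent"] if m else None)
E
```

```text
delta [ 0.1 -0.2 -0. ] spin -0.038 pos [635.3  30.5 165.7] [1.798e+02 1.000e-01 1.166e+02] F [ 0.6 -3.  -0.2] w 11.6 t 13.1
[-0.61675846 -0.23808051  0.84753604] [ 0.1   0.08 -0.    0.03 -0.04 -0.05]
palayok_lid 0.89 [95.4, 202.1, 156.9, 253.6]
spice_jar 0.78 [381.6, 226.9, 404.1, 255.1]
orange_bowl 0.62 [371.9, 146.4, 421.8, 185.5]
mug 0.98 [416.5, 194.8, 458.9, 232.0]
salt_tub 0.59 [130.8, 243.5, 166.8, 287.6]
```

View pics/scene8.png

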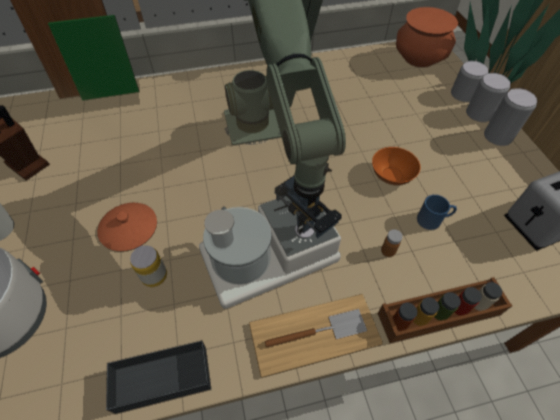

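The torque rose from 0.24 to 0.85 N m for the last 0.04 rad, so the dial is against its end stop (1.28). The bystanders stand where they were. I hand in while holding.

```bash
python3 - <<'E'
from h import *
for i in range(3):
    cams.grab_frame("scene");s=env.state();print(s["time_s"],s["torque"].round(2),s["ee_rot"].round(2),s["gripper_width"])
print(env.job_done())
s=env.state();print(s["time_s"],s["torque"].round(2),s["ee_rot"].round(2),s["gripper_width"])
E
```

```text
13.45 [-0.61 -0.28  0.82] [1.7982e+02 1.2000e-01 1.1657e+02] 11.816109992406949
13.5 [-0.62 -0.22  0.83] [1.7982e+02 1.2000e-01 1.1657e+02] 11.547527354401529
13.55 [-0.59 -0.28  0.84] [1.7982e+02 1.2000e-01 1.1657e+02] 11.989526586907873
the job is handed in; nothing more can be done
None
the job is handed in; nothing more can be done
```

I slid the thickness slider about 40 mm to the orange mark while the dial was off. Then I turned the dial clockwise through to the third setting and handed the job in with the fingers still gripping it, after about 13.6 s. `env.job_done()` gives no verdict, so these are my own last checks:

- **Slider:** after I released it, it measured about 1 mm past the mark, within the 4 mm allowed. I did not see it again after that, because the gripper hid it, but nothing went near it.
- **Dial:** the tool turned about 1.29 rad from off. Turning the last 0.04 rad raised the torque about the tool's axis from 0.24 to about 0.84 N m, which means the dial is against its end stop at 1.28 rad. The reading stayed steady just before hand-in.
- **Dial image check:** before that last turn, the pointer line in the camera image fitted about 1.2 rad, but the picture was too blurry to be exact.
- **Grip:** the fingers were closed on the bar at about 11.8 mm with a 40 N squeeze, and the sideways force was only about 3 N.
- **Other things on the counter:** they look to be where they were in the first picture. I compared this by eye and did not measure it.

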